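Lock the ring cradle and hold a flask down on the vortex mixer

ROBOT

A 6-joint arm with a two-finger parallel gripper is mounted at the origin on the work surface. World frame = base frame: x ahead of the robot, y to its left, z up, the work surface at z = 0. Lengths are in m, angles in rad, forces in N, time in s.
With the tool pointing down it reaches from about 0.35 to 0.925 m from the base axis. Payload 6.4 kg.
Tool frame: the origin (TCP) lies at the very end of the fingers, on their centre line; the grasp point (between the pads) lies 19 mm behind it; z points along the fingers, y is the direction in which the jaws open and shut (so a half turn about z gives the same grasp; the last joint's range is limited). The gripper opens to 94 mm and grips with 3 to 60 N. Pads are 16 mm wide; open, the fingers measure 119 mm over their backs; the gripper's body (75 mm by 177 mm) begins 78 mm behind the grasp point.
Start: joints at [0.95, 0.245, 1.558, -0, 1.339, -0.174], TCP at [0.281, 0.586, 0.178] pointing down, gripper open.
Joint ranges: [-3.13, 3.13], [-1.02, 2.26], [0.13, 2.54], [-0.95, 4.09], [0.21, 2.88], [-2.74, 2.74]. Speed limits (rad/s): [2.57, 2.57, 3.14, 3.14, 3.14, 3.14].

INTERFACE

Orientations are given as a rotation vector (axis times angle).
In Python, from station import manip gives the robot as it stands. The module is installed in compiled form; this text tells all that it offers.
- The arm moves only by the tool arm_command, never from a script. Its argument "steps" is a list of rows, each a list of 5 numbers: the finger opening in mm, from 0 to 94, then the shift along the tool's x, y, z in units of 25 mm (1.0 is 25 mm), then the turn about the tool's z in units of 6 degrees (1.0 is 6 degrees). A call has 1 to 12 rows; each row shifts and turns the pose as measured when the row begins, along the tool's axes as they then stand; what a row does not reach is not made up. A row lasts 1/10 s, in which the tool goes at most 50 mm and 8.59 degrees, less where a joint would pass 70% of its speed; a pose out of reach is approached as far as the arm can. A call is refused whole if a number of a shift passes 1 or a number of a turn 1, either way. A call with a gripper value outside its range is refused whole. The fingers move at their own pace and stop on an object; "squeeze" is the grip in N (left out, the last holds). Time passes only in rows, so rows that do not move let the fingers close. It gives the time, the measured TCP pose, the force and the opening at its end, in the units of the state.
- manip.get_state(): the state, without advancing time (a new reading comes with each control period).
- manip.read_camera(name): name is "side" or "top"; returns a dict with "pixels" (480x640x3 uint8, blue, green, red), "z_map" (480x640 float32, m along the optical axis (not along the pixel's ray), 0 where there is no reading), "vertical_fov" (degrees; the focal length in pixels is half the picture's height over the tangent of half this angle, whatever the lens; pixels are square), "cx", "cy" (the principal point, pixels), "world_to_cam" (4x4, takes a point from world to camera coordinates). Camera axes: x right, y down, z forward; pixel columns grow to the right and rows downward; lengths in m; the calibration is good to about 2 mm. A picture is of the moment at which its call begins.
- manip.hand_in(): hands the job in, once; it reports no verdict.
The state is a dict: "time_s": time; "joints": joint angles; "qd": joint speeds; "effort": joint torques, N m; "eef_pos": TCP position; "tool_rot": TCP orientation; "ft_force": force on the tool from outside, world axes, zero at the start; "wrist_torque": the same for the moment, N m; "gripper_width": finger opening in m.
Only numpy, scipy, OpenCV 4.12 (cv2) and the standard library are available. Lean on these libraries where they do the work, as an engineer would, in place of code of your own. Each camera call takes 0.05 s, during which the arm holds its last target. There are 200 camera calls.

TASK

Lock the ring cradle onto the vortex mixer by taking the lock pin from the parts holder and dropping it fully home through the cradle's ear and the drive plate under it, and let it go. Then lift the round-bottomed flask off its cork ring, set it upright in the ring of the cradle and press it most of the way down against the spring, so that the touch switch starts the mixer; finish while still holding the flask pressed down. Do not tip the flask over, and leave the other things on the bench where they are.

Things in the scene. Friction and masses are not known exactly. Their poses are not given: they have to be found in the camera images.
- head (a joint): How far the mixer's sprung head (drive plate, ring cradle and pin together) is pressed straight down: 0 m at rest, 0.012 m at its bottom stop. It carries the weight of the flask without moving; with the flask standing in it about 2 N more starts it down, 0.7 N more for each further mm, about 11 N holds it at the stop. It springs back up when released. The touch switch closes at about 7 mm.
- mixer: Touch-start vortex mixer, white housing 165 x 130 mm and 85 mm high, too heavy to move, standing on the bench; origin at the centre of its underside, z up, its front with the speed knob towards its own -x. Drive axis upright, 20 mm to its own +x side of the origin.
- cradle: Ring cradle already turned home on the drive plate: a steel disc 68 mm across and 6 mm thick with three legs carrying a rubber-covered ring (62 mm across outside, 46 mm inside, bar 8 mm thick, its top 32 mm above the disc's underside). An ear 26 mm wide reaches out on its own -y side to 77 mm from the drive axis. Origin on the drive axis at the disc's underside, 120 mm above the bench at rest; axes parallel to the mixer's; 0.5 mm play at the ear.
- cradle_seat (a point): Point on the cradle's axis where the centre of the flask's bulb lies when the flask sits in the ring (about 172 mm above the bench at rest); it moves down with the head.
- lock_hole (a point): Centre of the mouth of the lock hole, in the ear's upper face 126 mm above the bench at rest, 64 mm from the drive axis on the cradle's own -y side. The upright hole, 11 mm wide with a small chamfer, goes through the ear (6 mm) and the same hole in the drive plate under it (6 mm), 12 mm in all, with free air below. The nearest part of the ring is 33 mm from its centre; nothing else is taller beside it.
- lock_pin: Steel lock pin, 74 mm long, upright in one of the two outer holes of the parts holder: shank 9 mm across and 26 mm long with a round (bullet) nose, collar 20 mm across and 4 mm thick, then a round grip 15 mm across and 44 mm long. Origin at the end of the nose, z along the pin towards the grip. 50 g.
- pin_grip (a point): Point on the lock pin's axis where it is taken: in the round grip (15 mm across), 26 mm above the collar's underside, 52 mm above the nose, 22 mm below the top.
- pin_collar (a point): Centre of the underside of the lock pin's collar, 26 mm above the nose; it rests on the ear's face, at the lock hole's mouth, when the pin is home. In the holder it rests on the holder's top.
- holder: Parts holder, grey plastic block 122 (x) x 44 (y) x 34 mm high with three 11 mm holes at x = -42, 0 and +42 mm on its long centre line, fixed to the bench; origin at the centre of its underside. The lock pin stands in one outer hole, the thumbscrew in the other, the middle one is empty. Holder and cork ring may change sides.
- thumbscrew: Thumbscrew with a flat black knurled head 28 mm across and 14 mm thick, standing in the other outer hole of the holder, head on its top; origin at the screw's end, 18 mm below the head. Not needed.
- flask: Round-bottomed amber flask with a long neck, 129 mm high with its black stopper, standing upright on the cork ring: bulb 64 mm across, neck 24 mm across from 60 to 109 mm above the bottom, rim 28 mm, stopper 30 mm across and 16 mm high on top (it stays on). Origin at the bottom of the bulb, z up along the neck. About 120 g.
- flask_neck (a point): Point on the flask's axis half-way up its neck (24 mm across) where it is taken, 88 mm above the bottom of the bulb and 56 mm above the bulb's centre; the bulb begins 28 mm below it.
- flask_bulb (a point): Centre of the flask's round bulb (64 mm across), 32 mm above its bottom.
- cork_ring: Cork ring on which the flask stands, rounded, 88 mm across, hole 36 mm, 26 mm high, fixed to the bench; origin at the centre of its underside.
- conical_flask: Bystander: amber conical flask, base 64 mm across, 112 mm high with stopper; origin under its centre.
- reagent_bottle: Bystander: small white bottle, 36 mm across, 70 mm high; origin under its centre.
- tip_box: Bystander: pipette tip box, 80 (x) x 118 (y) x 61 mm high; origin under its centre.
- well_plate: Bystander: clear well plate, 85 (x) x 127 (y) x 18 mm high; origin under its centre.
- beaker: Bystander: glass beaker, 60 mm across, 72 mm high; origin under its centre.
- pipette: Bystander: pipette lying on the bench along its own x, 246 mm long, 28 mm high; origin under its middle.
Things that resemble listed ones, but are neither listed nor needed, are in the scene too. What is shaped like the flask but grey or red is not meant.

How it is judged:
On the way, in this order (a step that is already met when the one before it is completed fails the run):
1. the lock pin is home through the cradle's ear and the drive plate, and let go (distance between pin_collar and lock_hole below 0.004 m and angle between the z axis of lock_pin and the z axis of cradle, either way round below 0.12 rad and contact force between the fingers and lock_pin below 0.2 N), for 0.2 s.
2. the flask, held upright in the cradle, presses the head down past the touch switch (all of step 1 and value of joint head above 0.007 m and distance between flask_bulb and cradle_seat below 0.006 m and angle between flask's own z axis and vertical below 0.2 rad and contact force between flask and cradle above 5 N and contact force between the fingers and flask above 2 N and contact force between each of the fingers, the arm and cradle below 0.5 N), for 0.5 s.
At the end, for the whole second after the job is handed in: The robot holds the flask (>2 N), upright within 0.2 rad, bulb within 6 mm of its seat, pressing the cradle with >5 N and the head down >7 mm; it touches neither cradle nor pin; the pin's collar is within 4 mm of the hole's mouth, its axis within 0.12 rad of the hole's; all still (all of step 2 and linear speed of flask below 0.02 m/s); the arm keeps its last pose, push and grip.
It fails at once if the flask is tipped over (angle between flask's own z axis and vertical above 0.8 rad).
It fails at once if another thing on the bench is pushed more than 40 mm away (distance of any of conical_flask, reagent_bottle, tip_box, well_plate, beaker, pipette, thumbscrew from where it was at the start of the episode above 0.04 m).
It also fails if it takes over 64 s, if anything falls off the work surface, if the arm or the gripper's body presses on something with over 40 N, if the wrist force passes 120 N, or if a joint passes its speed limit or range.

## Working session

There is one attempt and no reset: what is moved stays moved. The work goes in short steps, Python scripts to look and compute and a tool call to move; the robot and the scene stay as the last step left them, time stands still between calls to the robot, and variables do not carry over. Pictures are saved under pics/ and viewed, about 8 in all and at most 12, crops included, and the job is handed in when it is done.

Besides the shell and the picture viewer there is one more tool, called after ">>>" by a JSON object that holds its "fn" and its "kwargs", one argument or row to a line. arm_command: Moves the arm, as the interface text tells. Its arguments: {"type":"object","properties":{"steps":{"type":"array","items":{"type":"array","items":{"type":"number"}}},"squeeze":{"type":"number"}},"required":["steps"]}

```bash
mkdir -p pics
cat > h.py <<'E'
from station import manip
import numpy as np, cv2
def shot(n):
    c=manip.read_camera(n); c['f']=240/np.tan(np.radians(c['vertical_fov'])/2); c['T']=np.linalg.inv(c['world_to_cam']); return c
def cloud(c):
    v,u=np.mgrid[0:480,0:640]; z=c['z_map']
    P=np.stack([(u-c['cx'])/c['f']*z,(v-c['cy'])/c['f']*z,z],-1)
    W=P@c['T'][:3,:3].T+c['T'][:3,3]; W[z<=0]=np.nan; return W
def ray(c,u,v,h):
    d=c['T'][:3,:3]@np.array([(u-c['cx'])/c['f'],(v-c['cy'])/c['f'],1]); o=c['T'][:3,3]
    return o+d*(h-o[2])/d[2]
def proj(c,p):
    q=c['world_to_cam']@np.append(p,1); return c['f']*q[:2]/q[2]+[c['cx'],c['cy']]
E
python3 - <<'E'
from h import *
for n in('top','side'):
    c=shot(n); cv2.imwrite(f'pics/{n}0.png',c['pixels']); print(n,c['f'],c['cx'],c['cy'],c['T'].round(3).tolist())
    np.savez(f'{n}0.npz',W=cloud(c),px=c['pixels'])
print(manip.get_state())
E
```

```text
top 534.0210821797784 316.57679650520777 241.3198471591273 [[-0.006, -0.984, 0.177, 0.376], [-1.0, 0.01, 0.019, 0.004], [-0.02, -0.177, -0.984, 1.28], [0.0, 0.0, 0.0, 1.0]]
side 488.9318868353667 322.81506804457524 245.83890863823538 [[0.937, -0.207, 0.282, 0.285], [-0.35, -0.521, 0.779, -0.791], [-0.014, -0.828, -0.56, 0.689], [0.0, 0.0, 0.0, 1.0]]
{'time_s': 0.1, 'joints': array([ 9.49878726e-01,  2.45722570e-01,  1.55885524e+00, -2.07615512e-06,
        1.33868204e+00, -1.74117563e-01]), 'qd': array([-0.00011196, -0.00088178, -0.00218991,  0.00126491,  0.00089834,
       -0.0015324 ]), 'effort': array([-1.32343894e-04, -4.16914558e+01, -3.15524626e+01,  6.85940101e-02,
        3.10257578e-02, -9.03645150e-05]), 'eef_pos': array([0.28052404, 0.58572171, 0.17668926]), 'tool_rot': array([-6.95865102e-01, -3.06289522e+00,  2.41535953e-03]), 'ft_force': array([ 0.24283837, -0.76303259, -0.03708662]), 'wrist_torque': array([-0.01294685,  0.01967438,  0.00201106]), 'gripper_width': 0.09384036457189912}
```

View pics/top0.png

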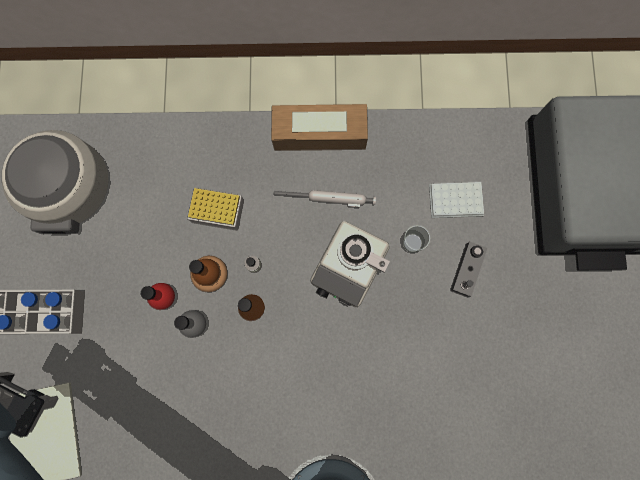

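View pics/side0.png

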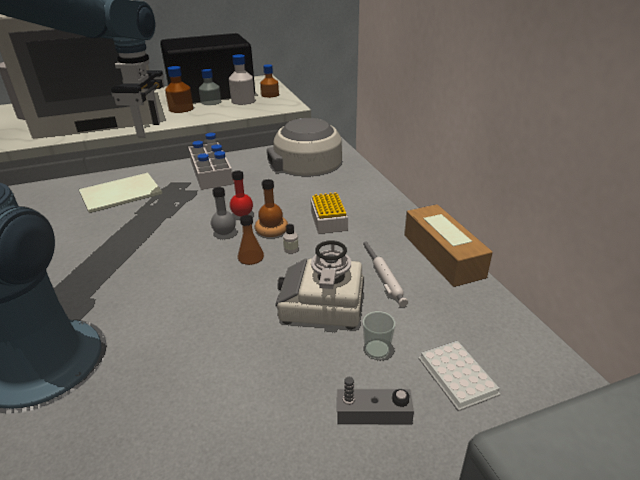

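Candidates, by pixel:
- **Flask:** amber bulb on the cork ring at top (207,270) / side (269,210). The lookalikes are the conical flask at top (251,307), the red one at (160,295) and the grey one at (191,322).
- **Pin:** slim post at top (467,287) / side (349,390). The lookalike is the thumbscrew at top (477,251) / side (401,397), which has a flat wide head.

I choose the cork-ring flask and the slim post, and check both in one crop.

Run:
```python
from h import *
t=cv2.imread('pics/top0.png'); s=cv2.imread('pics/side0.png')
def cr(i,u,v,w,h,k): return cv2.resize(i[v:v+h,u:u+w],(400,300),interpolation=cv2.INTER_CUBIC)
im=np.vstack([np.hstack([cr(t,300,210,120,90,0),cr(t,430,230,80,60,0)]),np.hstack([cr(s,270,225,120,90,0),cr(s,325,365,100,75,0)])])
cv2.imwrite('pics/crop1.png',im)
d=np.load('top0.npz');W=d['W'];hsv=cv2.cvtColor(d['px'],cv2.COLOR_BGR2HSV)
def st(n,u0,u1,v0,v1,zl,zh,W=W):
    w=W[v0:v1,u0:u1]; m=(w[...,2]>zl)&(w[...,2]<zh); p=w[m]
    if len(p)==0: print(n,'none');return
    vv,uu=np.nonzero(m); print(n,len(p),'mean',p.mean(0).round(4),'med',np.median(p,0).round(4),'mid',((p.min(0)+p.max(0))/2).round(4),'ext',np.ptp(p,axis=0).round(3),'px',uu.mean().round(1)+u0,vv.mean().round(1)+v0)
    return p
p=st('holder',445,495,235,305,.025,.04)
q=cv2.minAreaRect((p[:,:2]*1000).astype(np.float32)); print(q)
st('pin',455,495,270,305,.06,.1)
st('screw',460,495,235,265,.042,.06)
st('stopper',185,225,250,285,.14,.2)
st('bulb+cork',180,235,250,300,.02,.2)
p=st('cork',180,235,250,300,.015,.032)
p=st('ring',335,375,225,270,.142,.165)
print(cv2.minEnclosingCircle((p[:,:2]*1000).astype(np.float32)))
p=st('ear',370,392,255,275,.115,.135)
print(cv2.minAreaRect((p[:,:2]*1000).astype(np.float32)))
p=st('mixer',305,395,215,310,.07,.095)
print(cv2.minAreaRect((p[:,:2]*1000).astype(np.float32)))
d=np.load('side0.npz');V=d['W']
st('s pin',340,358,370,405,.045,.1,V)
st('s ring',312,350,236,265,.142,.165,V)
st('s ear',312,345,262,290,.115,.135,V)
st('s stopper',258,280,175,195,.12,.2,V)
st('s neck',258,280,185,215,.09,.13,V)
```

```text
holder 808 mean [ 0.5301 -0.3269  0.034 ] med [ 0.5294 -0.3268  0.0341] mid [ 0.532  -0.3292  0.0324] ext [0.127 0.084 0.015] px 468.7 269.7
((532.9805908203125, -329.5994873046875), (45.45958709716797, 123.5553970336914), 68.70894622802734)
pin 54 mean [ 0.493  -0.3125  0.0787] med [ 0.4928 -0.3121  0.081 ] mid [ 0.494  -0.3135  0.075 ] ext [0.015 0.013 0.03 ] px 468.4 283.6
screw 105 mean [ 0.5715 -0.3443  0.047 ] med [ 0.5715 -0.3444  0.0469] mid [ 0.5712 -0.3444  0.0478] ext [0.026 0.026 0.011] px 476.7 251.1
stopper 130 mean [0.5285 0.2872 0.143 ] med [0.5284 0.2874 0.1428] mid [0.5286 0.2873 0.1442] ext [0.029 0.029 0.008] px 195.5 266.5
bulb+cork 984 mean [0.5237 0.279  0.0646] med [0.5214 0.2776 0.0613] mid [0.5278 0.2868 0.0842] ext [0.084 0.082 0.128] px 207.0 272.9
cork 429 mean [0.5217 0.2754 0.023 ] med [0.5144 0.2684 0.0235] mid [0.5282 0.288  0.0233] ext [0.085 0.087 0.016] px 212.6 275.9
ring 289 mean [ 0.563  -0.0585  0.1515] med [ 0.5634 -0.0592  0.1517] mid [ 0.5626 -0.0586  0.1505] ext [0.06  0.06  0.014] px 356.0 248.5
((563.2631225585938, -58.164451599121094), 3
[... 490 characters left out ...]
22772216797)
s pin 205 mean [ 0.4948 -0.3191  0.069 ] med [ 0.4944 -0.3203  0.0703] mid [ 0.4965 -0.3163  0.0651] ext [0.016 0.017 0.04 ] px 348.3 387.3
s ring 302 mean [ 0.5652 -0.0619  0.1509] med [ 0.5659 -0.0623  0.1515] mid [ 0.5652 -0.0601  0.1489] ext [0.061 0.061 0.014] px 330.5 249.8
s ear 593 mean [ 0.5472 -0.0942  0.1247] med [ 0.5432 -0.0921  0.1261] mid [ 0.5514 -0.0907  0.1246] ext [0.066 0.086 0.019] px 328.0 272.1
s stopper 135 mean [0.53   0.2806 0.1365] med [0.5297 0.2784 0.1393] mid [0.5314 0.2847 0.1335] ext [0.029 0.03  0.026] px 267.3 184.7
s neck 130 mean [0.5293 0.2785 0.1101] med [0.5287 0.2778 0.1102] mid [0.5318 0.2797 0.11  ] ext [0.028 0.02  0.04 ] px 268.1 194.6
```

View pics/crop1.png

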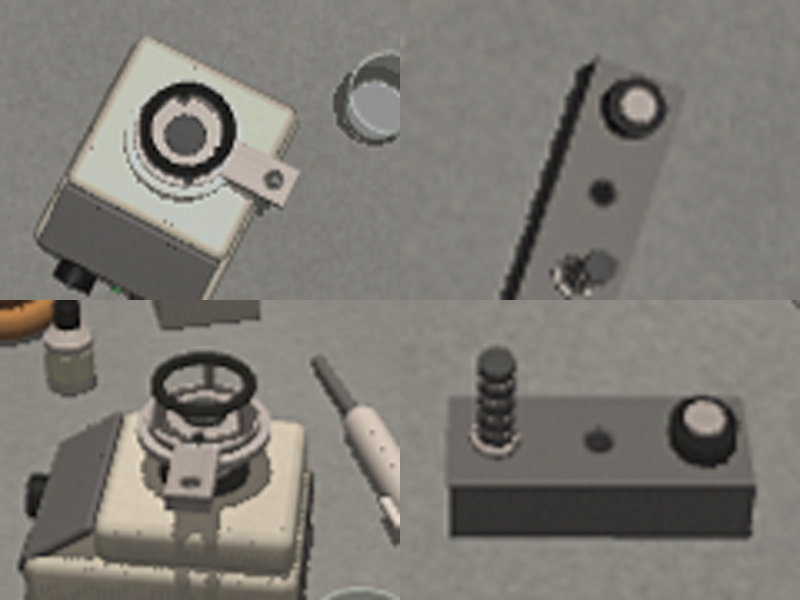

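```bash
cat >> h.py <<'E'
from scipy.spatial.transform import Rotation as Ro
def need(x,y,z,yaw):
    "total tool-frame shift (units) and turn to reach target with jaw yaw deg"
    s=manip.get_state(); R=Ro.from_rotvec(s['tool_rot']).as_matrix()
    d=R.T@(np.array([x,y,z])-s['eef_pos'])/.025
    cy=np.degrees(np.arctan2(R[1,1],R[0,1])); t=(yaw-cy+90)%180-90
    # same shift expressed in frame at the final yaw
    Rf=R@Ro.from_euler('z',-t,degrees=True).as_matrix()
    df=Rf.T@(np.array([x,y,z])-s['eef_pos'])/.025
    print('t',round(s['time_s'],2),'pos',s['eef_pos'].round(4),'jawyaw',round(cy,1),'tilt z',R[:,2].round(4),'F',s['ft_force'].round(2),'w',round(s['gripper_width'],4))
    print('now-frame shift',d.round(2),'turn units',round(-t/6,2),'final-frame shift',df.round(2),'joints',s['joints'].round(2))
E
python3 - <<'E'
from h import *
t=shot('top');s=shot('side')
print('hole top',ray(t,381.6,264.3,.126).round(4),'side',ray(s,327,279.6,.126).round(4))
print('pin top',ray(t,470,283.2,.082).round(4), 'side pintop',ray(s,325+97*.25,365+62*.25,.082).round(4))
print('midhole top',ray(t,430+202*.2,230+193*.2,.034).round(4),'side',ray(s,325+199*.25,365+141*.25,.034).round(4))
W=cloud(t);V=cloud(s)
for n,C,b in(('t',W,(455,495,270,305)),('s',V,(340,358,370,405))):
    w=C[b[2]:b[3],b[0]:b[1]];p=w[(w[...,2]>.078)&(w[...,2]<.1)];print('pin cap',n,len(p),p.mean(0).round(4))
for n,C,b in(('t',W,(180,225,250,285)),('s',V,(258,285,175,200))):
    w=C[b[2]:b[3],b[0]:b[1]];z=np.nanmax(w[...,2]);p=w[(w[...,2]>z-.004)];print('stop cap',n,len(p),z.round(4),p.mean(0).round(4))
# other flask tops
for n,b in(('red',(138,180,280,312)),('grey',(172,212,308,340)),('con',(235,270,290,322)),('bottle',(243,265,253,275))):
    w=W[b[2]:b[3],b[0]:b[1]];p=w[w[...,2]>.01];z=p[:,2].max();print(n,z.round(3),p[p[:,2]>z-.01].mean(0).round(3))
# ring circle fits, both cams
for n,C,b in(('t',W,(335,375,225,270)),('s',V,(312,350,236,265))):
    w=C[b[2]:b[3],b[0]:b[1]];p=w[(w[...,2]>.148)&(w[...,2]<.16)]
    A=np.c_[2*p[:,:2],np.ones(len(p))];x=np.linalg.lstsq(A,(p[:,:2]**2).sum(1),rcond=None)[0];print('ring',n,x[:2].round(4),np.sqrt(x[2]+x[0]**2+x[1]**2).round(4),p[:,2].max())
need(.4935,-.3135,.25,-27)
E
```

```text
hole top [ 0.532  -0.1149  0.126 ] side [ 0.5364 -0.1172  0.126 ]
pin top [ 0.4936 -0.3153  0.082 ] side pintop [ 0.497  -0.3172  0.082 ]
midhole top [ 0.5324 -0.331   0.034 ] side [ 0.5364 -0.3322  0.034 ]
pin cap t 36 [ 0.4936 -0.3142  0.0821]
pin cap s 71 [ 0.4959 -0.3168  0.082 ]
stop cap t 49 0.1474 [0.5291 0.287  0.145 ]
stop cap s 50 0.146 [0.5311 0.2856 0.1437]
red 0.134 [0.474 0.394 0.129]
grey 0.135 [0.41  0.318 0.129]
con 0.118 [0.448 0.186 0.112]
bottle 0.077 [0.549 0.18  0.071]
ring t [ 0.5631 -0.058 ] 0.0274 0.157938804069093
ring s [ 0.5651 -0.0609] 0.0275 0.15557563363434768
t 0.2 pos [0.2806 0.5859 0.177 ] jawyaw 64.4 tilt z [-6.e-04 -9.e-04 -1.e+00] F [0.05 0.67 0.35] w 0.094
now-frame shift [-23.22 -28.77  -2.89] turn units -14.77 final-frame shift [ 28.19 -23.92  -2.89] joints [ 0.95  0.25  1.56 -0.    1.34 -0.17]
```

>>> {"fn": "arm_command", "kwargs": {
  "steps": [
    [40,0,0,-0.5,1],
    [40,0,0,-0.5,1],
    [40,0,0,-0.5,1],
    [40,0,0,-0.5,1],
    [40,0,0,-0.5,1],
    [40,0,0,-0.5,1],
    [40,0,0,0,1],
    [40,0,0,0,1],
    [40,0,0,0,1],
    [40,0,0,0,1],
    [40,0,0,0,1],
    [40,0,0,0,1]
  ]
}}

```text
time_s: 1.4
eef_pos: [0.2794, 0.5841, 0.2509]
tool_rot: [2.415, 2.006, -0.013]
ft_force: [-0.4, 0.3, -1.0]
gripper_width: 0.0399
```

>>> {"fn": "arm_command", "kwargs": {
  "steps": [
    [40,0,0,0,1],
    [40,0,0,0,1],
    [40,0,0,0,1],
    [40,-0.97,0.83,0,0],
    [40,-0.97,0.83,0,0],
    [40,-0.97,0.83,0,0],
    [40,-0.97,0.83,0,0],
    [40,-0.97,0.83,0,0],
    [40,-0.97,0.83,0,0],
    [40,-0.97,0.83,0,0],
    [40,-0.97,0.83,0,0]
  ]
}}

```text
time_s: 2.5
eef_pos: [0.3277, 0.326, 0.2488]
tool_rot: [2.704, 1.589, -0.021]
ft_force: [-0.2, -1.0, 0.4]
gripper_width: 0.04
```

```bash
python3 -c "
from h import *
need(.495,-.3155,.25,-27)"
```

```text
t 2.5 pos [0.3277 0.326  0.2488] jawyaw -29.1 tilt z [-0.0086 -0.0113 -0.9999] F [-0.17 -1.02  0.44] w 0.04
now-frame shift [-19.17  18.33   0.18] turn units -0.35 final-frame shift [-19.83  17.61   0.18] joints [ 0.54 -0.26  1.93 -0.01  1.48  1.05]
```

>>> {"fn": "arm_command", "kwargs": {
  "steps": [
    [40,-1,0.93,0,0],
    [40,-1,0.93,0,0],
    [40,-1,0.93,0,0],
    [40,-1,0.93,0,0],
    [40,-1,0.93,0,0],
    [40,-1,0.93,0,0],
    [40,-1,0.93,0,0],
    [40,-1,0.93,0,0],
    [40,-1,0.93,0,0],
    [40,-1,0.93,0,0],
    [40,-1,0.93,0,0],
    [40,0,0,0,0]
  ]
}}

```text
time_s: 3.7
eef_pos: [0.4177, -0.0563, 0.2517]
tool_rot: [2.704, 1.584, -0.017]
ft_force: [0.6, -0.1, -0.7]
gripper_width: 0.0399
```

```bash
python3 -c "
from h import *
need(.495,-.3155,.25,-27)"
```

```text
t 3.7 pos [ 0.4177 -0.0563  0.2517] jawyaw -29.3 tilt z [-0.0054 -0.0119 -0.9999] F [ 0.64 -0.08 -0.74] w 0.0399
now-frame shift [-7.53  7.76  0.18] turn units -0.38 final-frame shift [-7.83  7.46  0.18] joints [-0.39 -0.38  2.02 -0.01  1.5   0.12]
```

>>> {"fn": "arm_command", "kwargs": {
  "steps": [
    [40,-0.97,0.95,0,-0.4],
    [40,-0.97,0.95,0,0],
    [40,-0.97,0.95,0,0],
    [40,-0.97,0.95,0,0],
    [40,-0.97,0.95,0,0],
    [40,-0.97,0.95,0,0],
    [40,-0.97,0.95,0,0],
    [40,-0.6,0.6,0,0],
    [40,0,0,0,0],
    [40,0,0,0,0]
  ]
}}

```text
time_s: 4.7
eef_pos: [0.4981, -0.3049, 0.2521]
tool_rot: [2.669, 1.653, -0.013]
ft_force: [-0.6, 0.6, 0.3]
gripper_width: 0.0399
```

```bash
python3 -c "
from h import *
need(.495,-.3155,.12,-27)"
```

```text
t 4.7 pos [ 0.4981 -0.3049  0.2521] jawyaw -26.5 tilt z [-0.0062 -0.0063 -1.    ] F [-0.6   0.58  0.31] w 0.0399
now-frame shift [-0.39  0.09  5.29] turn units 0.09 final-frame shift [-0.39  0.1   5.29] joints [-0.74  0.04  1.65 -0.01  1.45 -0.28]
```

>>> {"fn": "arm_command", "kwargs": {
  "steps": [
    [40,-0.4,0.1,1,0],
    [40,0,0,1,0],
    [40,0,0,1,0],
    [40,0,0,1,0],
    [40,0,0,1,0],
    [40,0,0,0.4,0],
    [40,0,0,0,0],
    [40,0,0,0,0]
  ]
}}

```text
time_s: 5.5
eef_pos: [0.4967, -0.3053, 0.1171]
tool_rot: [2.658, 1.664, -0.009]
ft_force: [0.1, 0.1, 0.4]
gripper_width: 0.04
```

Run:
```python
from h import *
need(.495,-.3155,.041,-27)
s=shot('side');im=s['pixels'].copy()
tcp=manip.get_state()['eef_pos']
u,v=map(int,proj(s,tcp));print(u,v)
c=cv2.resize(im[v-70:v+80,u-100:u+100],(800,600),interpolation=cv2.INTER_CUBIC)
cv2.circle(c,(400,280),4,(0,0,255),-1);cv2.imwrite('pics/a1.png',c)
```

```text
t 5.5 pos [ 0.4967 -0.3053  0.1171] jawyaw -25.9 tilt z [-0.0016 -0.008  -1.    ] F [0.05 0.07 0.38] w 0.04
now-frame shift [-0.37  0.11  3.05] turn units 0.18 final-frame shift [-0.37  0.12  3.05] joints [-0.74  0.15  1.78 -0.01  1.2  -0.29]
346 359
```

View pics/a1.png

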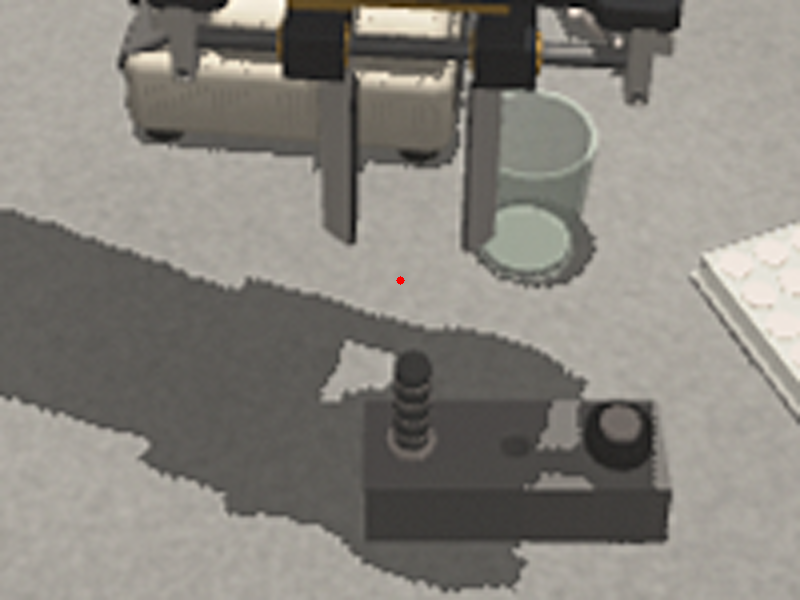

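Run:
```python
from h import *
for n in('side','top'):
    s=shot(n);W=cloud(s);tcp=manip.get_state()['eef_pos']
    m=(np.linalg.norm(W[...,:2]-tcp[:2],axis=-1)<.05)&(W[...,2]>.09)&(W[...,2]<.19)
    p=W[m];print(n,tcp.round(4),len(p),'zmin',p[:,2].min().round(4))
    a=p-tcp; j=a[:,:2]@np.array([np.cos(np.radians(-26)),np.sin(np.radians(-26))]); x=a[:,:2]@np.array([np.sin(np.radians(26)),np.cos(np.radians(26))])
    for k,g in(('L',j<0),('R',j>0)):
        g=g&(a[:,2]<.03+p[:,2].min()-tcp[2])
        if g.any(): print(k,g.sum(),'jaw',j[g].min().round(4),j[g].max().round(4),'x',x[g].min().round(4),x[g].max().round(4),'z',a[g,2].min().round(4))
```

```text
side [ 0.4971 -0.3059  0.1177] 345 zmin 0.1443
L 101 jaw -0.0312 -0.0192 x -0.0105 -0.0052 z 0.0267
R 102 jaw 0.021 0.0329 x -0.0098 -0.0055 z 0.0286Traceback (most recent call last):
  File "<stdin>", line 5, in <module>
    return umr_minimum(a, axis, None, out, keepdims, initial, where)
ValueError: zero-size array to reduction operation minimum which has no identity
```

Run:
```python
from h import *
V=np.load('side0.npz')['W'];tcp=np.array([.2805,.5857,.1767])
m=(np.linalg.norm(V[...,:2]-tcp[:2],axis=-1)<.075)&(V[...,2]>.05)&(V[...,2]<.25);print(len(V[m]),np.sort(V[m][:,2])[:12].round(3))
s=shot('side');W=cloud(s);tcp=manip.get_state()['eef_pos'];tcp0=tcp
print(tcp)
for h in(0,.01,.019,.027): 
    u,v=proj(s,tcp+[0,0,h]); print(h,u.round(1),v.round(1))
# finger columns: print z map & world z down the finger L and R
u0,v0=346,359
for cu in(340,345,478,483):
    u=u0-100+cu//4
    print(cu,[(v,W[v,u].round(3).tolist(),int(s['pixels'][v,u].mean())) for v in range(v0-70+200//4,v0-70+300//4,2)])
```

```text
258 [0.206 0.206 0.206 0.207 0.207 0.207 0.207 0.208 0.208 0.208 0.208 0.208]
[ 0.49701432 -0.30628649  0.11758084]
0 346.9 359.8
0.01 346.9 355.3
0.019 347.0 351.2
0.027 347.1 347.4
340 [(339, [0.472, -0.304, 0.169], 95), (341, [0.472, -0.304, 0.165], 95), (343, [0.472, -0.303, 0.16], 93), (345, [0.472, -0.304, 0.157], 94), (347, [0.472, -0.303, 0.152], 91), (349, [0.522, -0.172, 0.002], 143), (351, [0.521, -0.177, 0.002], 163), (353, [0.519, -0.181, 0.001], 159), (355, [0.517, -0.185, 0.001], 168), (357, [0.516, -0.189, -0.0], 159), (359, [0.513, -0.195, 0.002], 166), (361, [0.512, -0.199, 0.001], 161), (363, [0.51, -0.203, 0.0], 170)]
345 [(339, [0.474, -0.303, 0.167], 94), (341, [0.474, -0.303, 0.164], 94), (343, [0.473, -0.305, 0.161], 94), (345, [0.473, -0.304, 0.157], 96), (347, [0.474, -0.303, 0.151], 94), (349, [0.472, -0.306, 0.15], 101), (351, [0.523, -0.176, 0.001], 162), (353, [0.521, -0.18, -0.0], 161), (355, [0.519, -0.185, -0.0], 168), (357, [0.516, -0.193, 0.003], 159), (359, [0.516, -0.195, 0.0], 166), (361, [0.513, -0.201, 0.002], 156), (363, [0.511, -0.205, 0.002]
[... 223 characters left out ...]
351, [0.579, -0.204, 0.006], 85), (353, [0.579, -0.205, 0.002], 108), (355, [nan, nan, nan], 154), (357, [0.575, -0.212, -0.0], 170), (359, [0.573, -0.218, 0.001], 163), (361, [0.57, -0.223, 0.001], 160), (363, [0.568, -0.227, 0.002], 161)]
483 [(339, [0.518, -0.327, 0.174], 93), (341, [0.518, -0.326, 0.169], 95), (343, [0.518, -0.327, 0.165], 94), (345, [0.519, -0.326, 0.16], 94), (347, [0.519, -0.326, 0.156], 94), (349, [0.519, -0.325, 0.151], 89), (351, [0.579, -0.207, 0.009], 107), (353, [0.579, -0.208, 0.005], 91), (355, [0.58, -0.207, -0.002], 151), (357, [0.576, -0.215, 0.002], 170), (359, [0.575, -0.218, 0.0], 166), (361, [0.573, -0.222, 0.0], 162), (363, [0.57, -0.228, 0.001], 161)]
```

Fingertips seen at crop (340,243) and (476,248), about 28 mm above the reported TCP (also true in the start image), while sideways they agree. I'll trust what is seen, descend in stages and watch the force.

>>> {"fn": "arm_command", "kwargs": {
  "steps": [
    [40,-0.3,0.1,0,0.2],
    [40,-0.3,0.05,0,0],
    [40,0,0,0,0]
  ]
}}

```text
time_s: 6.0
eef_pos: [0.4943, -0.3238, 0.1198]
tool_rot: [2.673, 1.63, -0.007]
ft_force: [0.6, 0.2, 0.2]
gripper_width: 0.04
```

```bash
python3 -c "
from h import *
need(.4965,-.3165,.041,-27)"
```

```text
t 6.0 pos [ 0.4943 -0.3238  0.1198] jawyaw -27.2 tilt z [ 0.0018 -0.0116 -0.9999] F [0.62 0.23 0.15] w 0.04
now-frame shift [ 0.33 -0.08  3.15] turn units -0.04 final-frame shift [ 0.33 -0.08  3.15] joints [-0.77  0.16  1.77 -0.01  1.21 -0.29]
```

>>> {"fn": "arm_command", "kwargs": {
  "steps": [
    [40,0.25,-0.05,0.8,0],
    [40,0.05,0,0.8,0],
    [40,0,0,0.8,0],
    [40,0,0,0.6,0],
    [40,0,0,0,0],
    [40,0,0,0,0]
  ]
}}

```text
time_s: 6.6
eef_pos: [0.4978, -0.3208, 0.0444]
tool_rot: [2.672, 1.623, -0.005]
ft_force: [0.3, -0.3, 0.2]
gripper_width: 0.0398
```

```bash
python3 -c "
from h import *
need(.4965,-.3165,.018,-27)"
```

```text
t 6.6 pos [ 0.4978 -0.3208  0.0444] jawyaw -27.4 tilt z [ 0.0053 -0.0146 -0.9999] F [ 0.31 -0.3   0.17] w 0.0398
now-frame shift [ 0.14 -0.14  1.05] turn units -0.07 final-frame shift [ 0.14 -0.14  1.05] joints [-0.76  0.26  1.8  -0.01  1.06 -0.28]
```

```bash
cat >> h.py <<'E'
def fingers(n='side',lo=.05,r=.06,up=.03,zoff=.028):
    "visible fingertip z and lateral centre in world, by depth"
    s=shot(n);W=cloud(s);st=manip.get_state();t=st['eef_pos'];R=Ro.from_rotvec(st['tool_rot']).as_matrix()
    a=(W-t)@R; m=(np.abs(a[...,0])<.013)&(np.abs(a[...,1])<.05)&(a[...,2]<-.015)&(a[...,2]>-.06)
    for k,g in(('L',m&(a[...,1]<-.008)),('R',m&(a[...,1]>.008)),('mid',m&(np.abs(a[...,1])<.008))):
        if g.any(): print(k,g.sum(),'y',a[g][:,1].min().round(4),a[g][:,1].max().round(4),'x',np.percentile(a[g][:,0],[0,50,100]).round(4),'world z',W[g][:,2].min().round(4),W[g][:,2].max().round(4),'mean',W[g].mean(0).round(4))
    return s,W
E
python3 - <<'E'
from h import *
s,W=fingers()
tcp=manip.get_state()['eef_pos']
u,v=map(int,proj(s,tcp+[0,0,.03]));
c=cv2.resize(s['pixels'][v-45:v+45,u-60:u+60],(800,600),interpolation=cv2.INTER_CUBIC)
cv2.imwrite('pics/a2.png',c)
E
```

```text
L 139 y -0.0296 -0.0082 x [-0.0108 -0.0082  0.01  ] world z 0.0596 0.1038 mean [ 0.477  -0.3153  0.0866]
R 98 y 0.0215 0.0336 x [-0.0105 -0.0088 -0.006 ] world z 0.0744 0.1048 mean [ 0.5175 -0.3403  0.0907]
mid 121 y -0.0074 0.0041 x [-0.0049 -0.001   0.0117] world z 0.0598 0.0846 mean [ 0.4963 -0.3192  0.0758]
```

View pics/a2.png

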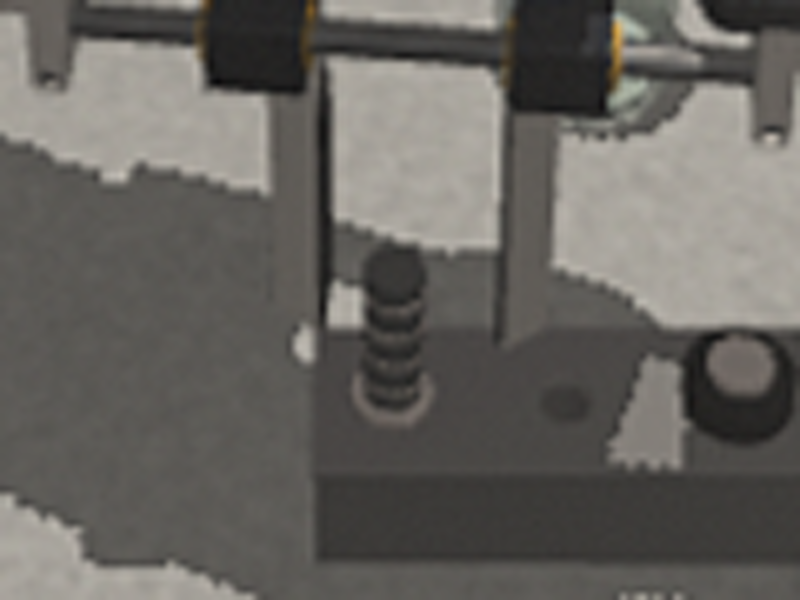

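>>> {"fn": "arm_command", "kwargs": {
  "steps": [
    [40,0.1,-0.1,0,0],
    [40,0.05,-0.05,0.3,0],
    [40,0,0,0.4,0],
    [40,0,0,0.3,0],
    [40,0,0,0,0],
    [40,0,0,0,0]
  ]
}}

```text
time_s: 7.25
eef_pos: [0.4976, -0.3168, 0.0198]
tool_rot: [2.668, 1.621, -0.003]
ft_force: [0.3, 0.2, -0.1]
gripper_width: 0.0401
```

```bash
python3 -c "
from h import *
need(.4965,-.3165,.0135,-27)
fingers()"
```

```text
t 7.25 pos [ 0.4976 -0.3168  0.0198] jawyaw -27.4 tilt z [ 0.0084 -0.0175 -0.9998] F [ 0.31  0.24 -0.15] w 0.0401
now-frame shift [-0.01 -0.05  0.25] turn units -0.07 final-frame shift [-0.01 -0.05  0.25] joints [-0.76  0.29  1.82 -0.01  1.01 -0.27]
L 153 y -0.0306 -0.0086 x [-0.0119 -0.008   0.0125] world z 0.0344 0.0795 mean [ 0.4767 -0.3114  0.0557]
R 185 y 0.0084 0.0491 x [-0.0129 -0.008   0.0129] world z 0.0349 0.0803 mean [ 0.5184 -0.3324  0.0502]
mid 211 y -0.0077 0.0079 x [-0.0129 -0.0058  0.0095] world z 0.0349 0.0797 mean [ 0.4947 -0.3206  0.0553]
```

No contact at a reported z of 20 mm, below the holder's top, so the reading really is about 28 mm low. Next: down a bit more and grip.

>>> {"fn": "arm_command", "kwargs": {
  "steps": [
    [40,0,-0.05,0.2,0],
    [40,0,0,0,0],
    [0,0,0,0,0],
    [0,0,0,0,0],
    [0,0,0,0,0],
    [0,0,0,0,0],
    [0,0,0,0,0],
    [0,0,0,0,0]
  ],
  "squeeze": 20
}}

```text
time_s: 8.1
eef_pos: [0.4961, -0.3163, 0.015]
tool_rot: [2.669, 1.622, -0.004]
ft_force: [0.0, -0.4, 0.3]
gripper_width: 0.0145
```

```bash
python3 -c "
from h import *
need(.4965,-.3165,.25,-27)"
```

```text
t 8.1 pos [ 0.4961 -0.3163  0.015 ] jawyaw -27.4 tilt z [ 0.0075 -0.0174 -0.9998] F [ 0.04 -0.43  0.33] w 0.0145
now-frame shift [-0.11  0.15 -9.4 ] turn units -0.07 final-frame shift [-0.11  0.15 -9.4 ] joints [-0.76  0.29  1.82 -0.01  1.01 -0.27]
```

>>> {"fn": "arm_command", "kwargs": {
  "steps": [
    [0,0,0,-0.5,0],
    [0,0,0,-1,0],
    [0,0,0,-1,0],
    [0,0,0,-1,0],
    [0,0,0,-1,0],
    [0,0,0,-1,0],
    [0,0,0,-1,0],
    [0,0,0,-0.5,0],
    [0,0,0,0,0],
    [0,0,0,0,0]
  ]
}}

```text
time_s: 9.1
eef_pos: [0.4959, -0.3135, 0.2031]
tool_rot: [2.662, 1.618, 0.001]
ft_force: [0.7, 0.4, -1.5]
gripper_width: 0.0149
```

```bash
python3 -c "
from h import *
need(.536,-.1165,.18,-27)"
```

```text
t 9.1 pos [ 0.4959 -0.3135  0.2031] jawyaw -27.4 tilt z [ 0.0145 -0.0221 -0.9997] F [ 0.71  0.39 -1.55] w 0.0149
now-frame shift [ 7.74 -2.23  0.77] turn units -0.07 final-frame shift [ 7.76 -2.17  0.77] joints [-0.75  0.06  1.72 -0.01  1.34 -0.27]
```

>>> {"fn": "arm_command", "kwargs": {
  "steps": [
    [0,0.5,-0.14,0,0],
    [0,0.9,-0.26,0,0],
    [0,0.9,-0.26,0,0],
    [0,0.9,-0.26,0,0],
    [0,0.9,-0.26,0,0],
    [0,0.9,-0.26,0,0],
    [0,0.9,-0.26,0,0],
    [0,0.9,-0.26,0,0],
    [0,0.6,-0.2,0,0],
    [0,0,0,0,0],
    [0,0,0,0,0]
  ]
}}

```text
time_s: 10.2
eef_pos: [0.5259, -0.1051, 0.1816]
tool_rot: [-2.681, -1.632, 0.019]
ft_force: [-0.8, 0.8, -1.5]
gripper_width: 0.0144
```

```bash
python3 -c "
from h import *
need(.536,-.1165,.15,-27)"
```

```text
t 10.2 pos [ 0.5259 -0.1051  0.1816] jawyaw -27.3 tilt z [-0.0116 -0.0043 -0.9999] F [-0.84  0.79 -1.49] w 0.0144
now-frame shift [-0.21  0.58  1.26] turn units -0.06 final-frame shift [-0.21  0.58  1.26] joints [-0.4  -0.02  1.84 -0.01  1.33  0.08]
```

>>> {"fn": "arm_command", "kwargs": {
  "steps": [
    [0,-0.1,0.3,0.3,0],
    [0,-0.1,0.28,0.3,0],
    [0,0,0,0.2,0],
    [0,0,0,0,0],
    [0,0,0,0,0]
  ]
}}

```text
time_s: 10.7
eef_pos: [0.5358, -0.1197, 0.1575]
tool_rot: [-2.682, -1.626, 0.023]
ft_force: [0.1, -0.5, -0.5]
gripper_width: 0.0147
```

Run:
```python
from h import *
need(.536,-.1165,.14,-27)
o=[]
for n in('top','side'):
    s=shot(n); u,v=map(int,proj(s,[.536,-.1165,.14]))
    o.append(cv2.resize(s['pixels'][v-40:v+40,u-27:u+26],(400,600),interpolation=cv2.INTER_CUBIC))
    W=cloud(s); m=(np.linalg.norm(W[...,:2]-[.536,-.1165],axis=-1)<.02)&(W[...,2]>.128)&(W[...,2]<.18)
    print(n,m.sum(),W[m].mean(0).round(4),W[m].min(0).round(4),W[m].max(0).round(4))
cv2.imwrite('pics/a3.png',np.hstack(o))
```

```text
t 10.7 pos [ 0.5358 -0.1197  0.1575] jawyaw -27.6 tilt z [-0.015  -0.0033 -0.9999] F [ 0.13 -0.55 -0.51] w 0.0147
now-frame shift [ 0.12 -0.04  0.7 ] turn units -0.1 final-frame shift [ 0.12 -0.04  0.7 ] joints [-0.42  0.04  1.82 -0.01  1.29  0.06]<stdin>:8: RuntimeWarning: Mean of empty slice.
  ret = um.true_divide(
Traceback (most recent call last):
ValueError: zero-size array to reduction operation minimum which has no identity
```

Run:
```python
from h import *
s=shot('side'); u,v=map(int,proj(s,[.536,-.1165,.14])); print(u,v)
c=cv2.resize(s['pixels'][v-30:v+30,u-40:u+40],(800,600),interpolation=cv2.INTER_CUBIC)
cv2.imwrite('pics/a3.png',c)
W=cloud(s); m=(np.linalg.norm(W[...,:2]-[.536,-.1165],axis=-1)<.02)&(W[...,2]>.132)&(W[...,2]<.2)
for a in np.arange(.132,.19,.004):
    g=m&(W[...,2]>a)&(W[...,2]<a+.004)
    if g.any(): print(a.round(3),g.sum(),W[g].mean(0).round(4),'ext',np.ptp(W[g],axis=0).round(4))
```

```text
326 273
0.152 7 [ 0.5366 -0.1219  0.1552] ext [0.0065 0.0052 0.0016]
0.156 8 [ 0.5375 -0.1222  0.1589] ext [0.0074 0.0043 0.0033]
0.16 6 [ 0.536  -0.1228  0.1622] ext [0.0068 0.0026 0.0031]
0.164 10 [ 0.5369 -0.1225  0.1657] ext [0.0075 0.0044 0.0029]
0.168 10 [ 0.5367 -0.1228  0.1704] ext [0.0073 0.0058 0.0029]
0.172 2 [ 0.5356 -0.1231  0.1729] ext [0.0011 0.0021 0.0011]
0.176 9 [ 0.5364 -0.1264  0.1781] ext [0.0176 0.0059 0.003 ]
0.18 27 [ 0.5346 -0.1258  0.1817] ext [0.0154 0.0128 0.0033]
0.184 20 [ 0.5356 -0.1251  0.1859] ext [0.0179 0.0115 0.0037]
0.188 29 [ 0.5353 -0.1259  0.19  ] ext [0.0263 0.0166 0.0038]
```

View pics/a3.png

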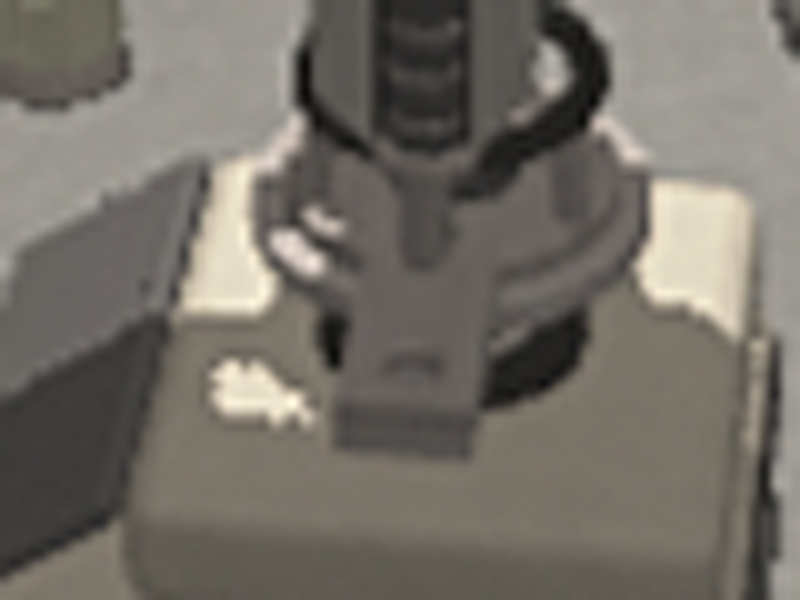

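>>> {"fn": "arm_command", "kwargs": {
  "steps": [
    [0,0.05,-0.1,0,0],
    [0,0.03,-0.05,0.15,0],
    [0,0,0,0.3,0],
    [0,0,0,0.2,0],
    [0,0,0,0,0],
    [0,0,0,0,0]
  ]
}}

```text
time_s: 11.4
eef_pos: [0.5331, -0.1154, 0.1408]
tool_rot: [-2.683, -1.628, 0.021]
ft_force: [0.1, -0.5, -0.7]
gripper_width: 0.0148
```

Run:
```python
from h import *
need(.534,-.1172,.13,-27.6)
s=shot('side');W=cloud(s); p=manip.get_state()['eef_pos'];m=(np.linalg.norm(W[...,:2]-p[:2],axis=-1)<.012)&(W[...,2]>.13)&(W[...,2]<.155)
print(m.sum(),W[m].mean(0).round(4),W[m][:,2].min().round(4))
```

```text
t 11.4 pos [ 0.5331 -0.1154  0.1408] jawyaw -27.5 tilt z [-0.0134 -0.004  -0.9999] F [ 0.15 -0.48 -0.67] w 0.0148
now-frame shift [-0.05  0.07  0.43] turn units 0.01 final-frame shift [-0.05  0.07  0.43] joints [-0.42  0.05  1.85 -0.01  1.26  0.07]
38 [ 0.5342 -0.1183  0.1463] 0.1382
```

>>> {"fn": "arm_command", "kwargs": {
  "steps": [
    [0,-0.05,0.05,0.2,0],
    [0,-0.02,0.02,0.25,0],
    [0,0,0,0.2,0],
    [0,0,0,0,0],
    [0,0,0,0,0]
  ]
}}

```text
time_s: 11.95
eef_pos: [0.5343, -0.1169, 0.1234]
tool_rot: [-2.682, -1.627, 0.017]
ft_force: [0.9, 1.0, -1.2]
gripper_width: 0.0142
```

Run:
```python
from h import *
need(.534,-.1172,.108,-27.6)
```

```text
t 11.95 pos [ 0.5343 -0.1169  0.1234] jawyaw -27.5 tilt z [-0.0122 -0.0014 -0.9999] F [ 0.95  0.96 -1.23] w 0.0142
now-frame shift [-0.01  0.    0.62] turn units 0.01 final-frame shift [-0.01  0.    0.62] joints [-0.42  0.07  1.86 -0.01  1.22  0.06]
```

>>> {"fn": "arm_command", "kwargs": {
  "steps": [
    [0,0,0,0.2,0],
    [0,0,0,0.2,0],
    [0,0,0,0.15,0],
    [0,0,0,0,0],
    [0,0,0,0,0]
  ]
}}

```text
time_s: 12.45
eef_pos: [0.534, -0.1166, 0.1086]
tool_rot: [-2.681, -1.626, 0.018]
ft_force: [0.6, 1.2, 1.1]
gripper_width: 0.0147
```

Run:
```python
from h import *
need(.534,-.1172,.108,-27.6)
s=shot('side'); u,v=map(int,proj(s,[.536,-.1165,.14])); 
c=cv2.resize(s['pixels'][v-30:v+30,u-40:u+40],(800,600),interpolation=cv2.INTER_CUBIC)
cv2.imwrite('pics/a4.png',c)
```

```text
t 12.45 pos [ 0.534  -0.1166  0.1086] jawyaw -27.5 tilt z [-1.260e-02 -9.000e-04 -9.999e-01] F [0.56 1.17 1.14] w 0.0147
now-frame shift [-0.02  0.01  0.02] turn units 0.01 final-frame shift [-0.02  0.01  0.02] joints [-0.42  0.09  1.87 -0.01  1.2   0.06]
```

View pics/a4.png

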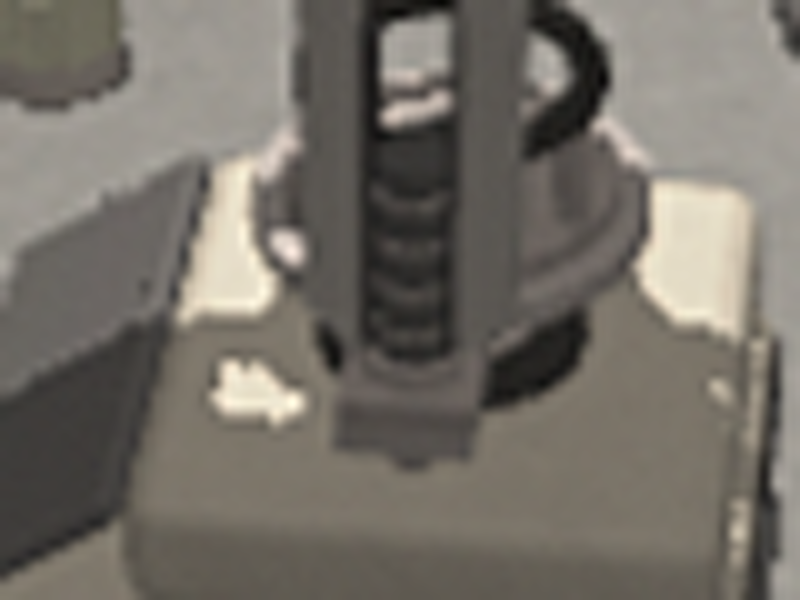

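The pin is through the ear: collar at crop (410,370), nose showing below the plate at (410,463). I'll press a touch more, then release.

>>> {"fn": "arm_command", "kwargs": {
  "steps": [
    [0,0,0,0.08,0],
    [0,0,0,0.05,0],
    [30,0,0,0,0],
    [30,0,0,0,0],
    [30,0,0,0,0],
    [30,0,0,0,0],
    [30,0,0,0,0],
    [30,0,0,0,0]
  ]
}}

```text
time_s: 13.3
eef_pos: [0.5342, -0.1185, 0.1058]
tool_rot: [-2.684, -1.628, 0.019]
ft_force: [0.9, 1.1, -0.1]
gripper_width: 0.03
```

>>> {"fn": "arm_command", "kwargs": {
  "steps": [
    [30,0,0,-0.3,0],
    [30,0,0,-0.6,0],
    [30,0,0,-1,0],
    [30,0,0,-1,0],
    [30,0,0,-1,0],
    [30,0,0,-1,0],
    [30,0,0,-1,0],
    [30,0,0,0,0]
  ]
}}

```text
time_s: 14.1
eef_pos: [0.5367, -0.1179, 0.2675]
tool_rot: [2.683, 1.628, -0.014]
ft_force: [0.7, 0.2, 0.5]
gripper_width: 0.0303
```

Run:
```python
from h import *
s=shot('side');W=cloud(s)
m=(np.linalg.norm(W[...,:2]-[.536,-.1165],axis=-1)<.015)&(W[...,2]>.13)&(W[...,2]<.19)
print('pin top',np.sort(W[m][:,2])[-6:].round(4)); g=m&(W[...,2]>.170);print('cap',g.sum(),W[g].mean(0).round(4))
g=m&(W[...,2]<.165);print('body',W[g].mean(0).round(4))
need(.530,.2865,.2,-27.6)
```

```text
pin top [0.1757 0.1758 0.1758 0.1759 0.1768 0.177 ]
cap 45 [ 0.5354 -0.1179  0.1741]
body [ 0.5342 -0.1215  0.146 ]
t 14.15 pos [ 0.5359 -0.1175  0.2652] jawyaw -27.5 tilt z [-0.0087 -0.0062 -0.9999] F [-0.43 -0.06 -0.49] w 0.0299
now-frame shift [14.25 -7.66  2.51] turn units 0.02 final-frame shift [14.24 -7.68  2.51] joints [-0.42 -0.05  1.72 -0.01  1.48  0.06]
```

Cap height is 174 mm, as expected, so the pin is home. Now to the flask.

>>> {"fn": "arm_command", "kwargs": {
  "steps": [
    [50,0.5,-0.27,0.2,0],
    [50,0.98,-0.53,0.2,0],
    [50,0.98,-0.53,0.2,0],
    [50,0.98,-0.53,0.2,0],
    [50,0.98,-0.53,0.2,0],
    [50,0.98,-0.53,0.2,0],
    [50,0.98,-0.53,0.2,0],
    [50,0.98,-0.53,0.2,0],
    [50,0.98,-0.53,0.2,0],
    [50,0.98,-0.53,0.2,0],
    [50,0.98,-0.53,0.2,0],
    [50,0.98,-0.53,0.2,0]
  ]
}}

```text
time_s: 15.35
eef_pos: [0.5116, 0.2224, 0.1762]
tool_rot: [-2.668, -1.614, 0.065]
ft_force: [-0.1, 0.1, 0.6]
gripper_width: 0.0499
```

Run:
```python
from h import *
need(.530,.2865,.15,-27.6)
```

```text
t 15.35 pos [0.5116 0.2224 0.1762] jawyaw -27.7 tilt z [-0.0476 -0.0021 -0.9989] F [-0.12  0.12  0.61] w 0.0499
now-frame shift [ 2.64 -0.5   1.01] turn units -0.01 final-frame shift [ 2.64 -0.49  1.01] joints [0.2  0.06 1.76 0.01 1.36 0.68]
```

>>> {"fn": "arm_command", "kwargs": {
  "steps": [
    [50,0.7,-0.12,0.2,0],
    [50,0.7,-0.12,0.2,0],
    [50,0.7,-0.12,0.2,0],
    [50,0.4,-0.1,0,0],
    [50,0,0,0,0],
    [50,0,0,0,0],
    [50,0,0,0,0]
  ]
}}

```text
time_s: 16.05
eef_pos: [0.5169, 0.2899, 0.1459]
tool_rot: [-2.655, -1.62, 0.1]
ft_force: [0.2, -0.6, 0.6]
gripper_width: 0.05
```

Run:
```python
from h import *
need(.530,.2865,.13,-27.6)
fingers()
```

```text
t 16.05 pos [0.5169 0.2899 0.1459] jawyaw -27.3 tilt z [-0.07   -0.0082 -0.9975] F [ 0.16 -0.61  0.61] w 0.05
now-frame shift [0.14 0.57 0.6 ] turn units 0.05 final-frame shift [0.15 0.56 0.6 ] joints [0.31 0.19 1.68 0.01 1.34 0.78]
L 68 y -0.0346 -0.0227 x [-0.0126 -0.0073  0.012 ] world z 0.1756 0.2079 mean [0.4932 0.2978 0.193 ]
R 69 y 0.0266 0.0392 x [-0.0117 -0.0073  0.0112] world z 0.1736 0.2041 mean [0.5472 0.2699 0.1906]
```

>>> {"fn": "arm_command", "kwargs": {
  "steps": [
    [50,0,0.2,-0.3,0],
    [50,0,0.2,-0.3,0],
    [50,0.1,0.2,-0.3,0],
    [50,0,0,-0.3,0]
  ]
}}

```text
time_s: 16.5
eef_pos: [0.5354, 0.2833, 0.1778]
tool_rot: [-2.658, -1.617, 0.098]
ft_force: [-0.2, 0.9, -0.2]
gripper_width: 0.05
```

Run:
```python
from h import *
need(.530,.2865,.13,-27.6)
```

```text
t 16.5 pos [0.5354 0.2833 0.1778] jawyaw -27.4 tilt z [-0.0689 -0.0081 -0.9976] F [-0.22  0.88 -0.23] w 0.05
now-frame shift [ 0.09 -0.14  1.92] turn units 0.03 final-frame shift [ 0.09 -0.14  1.92] joints [0.29 0.19 1.62 0.01 1.4  0.77]
```

>>> {"fn": "arm_command", "kwargs": {
  "steps": [
    [50,0,0,0.3,0],
    [50,0,0,0.3,0],
    [50,0,0,0.3,0],
    [50,0,0,0.3,0]
  ]
}}

```text
time_s: 16.9
eef_pos: [0.535, 0.2833, 0.1484]
tool_rot: [-2.659, -1.617, 0.091]
ft_force: [-0.2, -0.6, -0.3]
gripper_width: 0.0497
```

Run:
```python
from h import *
need(.530,.2865,.13,-27.6)
```

```text
t 16.9 pos [0.535  0.2833 0.1484] jawyaw -27.5 tilt z [-0.0645 -0.0066 -0.9979] F [-0.17 -0.6  -0.33] w 0.0497
now-frame shift [ 0.05 -0.19  0.75] turn units 0.02 final-frame shift [ 0.05 -0.19  0.75] joints [0.29 0.21 1.65 0.01 1.34 0.77]
```

>>> {"fn": "arm_command", "kwargs": {
  "steps": [
    [50,0.1,-0.13,0.3,0],
    [50,0,0,0.4,0],
    [50,0,0,0.4,0],
    [50,0,0,0.4,0],
    [50,0,0,0.3,0],
    [50,0,0,0,0]
  ]
}}

```text
time_s: 17.5
eef_pos: [0.5266, 0.2866, 0.0954]
tool_rot: [-2.657, -1.617, 0.102]
ft_force: [-0.3, -0.4, -0.1]
gripper_width: 0.0499
```

Run:
```python
from h import *
need(.5275,.286,.058,-27.6)
s,W=fingers()
g=(np.linalg.norm(W[...,:2]-[.530,.287],axis=-1)<.018)&(W[...,2]>.09)&(W[...,2]<.16)
print('flask top',W[g].mean(0).round(4),W[g][:,2].max().round(4))
```

```text
t 17.5 pos [0.5266 0.2866 0.0954] jawyaw -27.4 tilt z [-0.0714 -0.0088 -0.9974] F [-0.28 -0.38 -0.06] w 0.0499
now-frame shift [0.06 0.13 1.49] turn units 0.03 final-frame shift [0.06 0.13 1.49] joints [0.3  0.26 1.7  0.01 1.25 0.78]
L 86 y -0.0358 -0.0083 x [-0.0126 -0.0075  0.0105] world z 0.1173 0.1579 mean [0.5058 0.2936 0.1415]
R 110 y 0.0082 0.0389 x [-0.0128 -0.0069  0.0105] world z 0.1109 0.1537 mean [0.5478 0.2714 0.1359]
mid 84 y -0.008 0.0078 x [-0.0129 -0.0087  0.0122] world z 0.1121 0.1459 mean [0.5269 0.2808 0.1321]
flask top [0.5297 0.28   0.1228] 0.1461
```

>>> {"fn": "arm_command", "kwargs": {
  "steps": [
    [50,0.06,0.1,0.3,0],
    [50,0,0.03,0.4,0],
    [50,0,0,0.4,0],
    [50,0,0,0.3,0],
    [50,0,0,0,0],
    [50,0,0,0,0]
  ]
}}

```text
time_s: 18.15
eef_pos: [0.5293, 0.2862, 0.0586]
tool_rot: [-2.658, -1.617, 0.098]
ft_force: [-0.2, -0.8, 0.4]
gripper_width: 0.0497
```

Run:
```python
from h import *
need(.5275,.286,.058,-27.6)
s,W=fingers()
u,v=map(int,proj(s,[.53,.286,.09]))
c=cv2.resize(s['pixels'][v-45:v+45,u-60:u+60],(800,600),interpolation=cv2.INTER_CUBIC)
cv2.imwrite('pics/a5.png',c)
```

```text
t 18.15 pos [0.5293 0.2862 0.0586] jawyaw -27.4 tilt z [-0.0688 -0.0079 -0.9976] F [-0.19 -0.8   0.43] w 0.0497
now-frame shift [-0.04 -0.06  0.03] turn units 0.03 final-frame shift [-0.04 -0.06  0.03] joints [0.3  0.31 1.71 0.01 1.19 0.77]
L 87 y -0.0361 -0.0081 x [-0.012  -0.0064  0.0098] world z 0.0745 0.1201 mean [0.5093 0.2924 0.1031]
R 98 y 0.008 0.0391 x [-0.0129 -0.007   0.0093] world z 0.0735 0.1178 mean [0.5507 0.2713 0.0967]
mid 91 y -0.0079 0.0077 x [-0.0127 -0.0092 -0.0041] world z 0.074 0.1174 mean [0.528  0.278  0.0953]
```

View pics/a5.png

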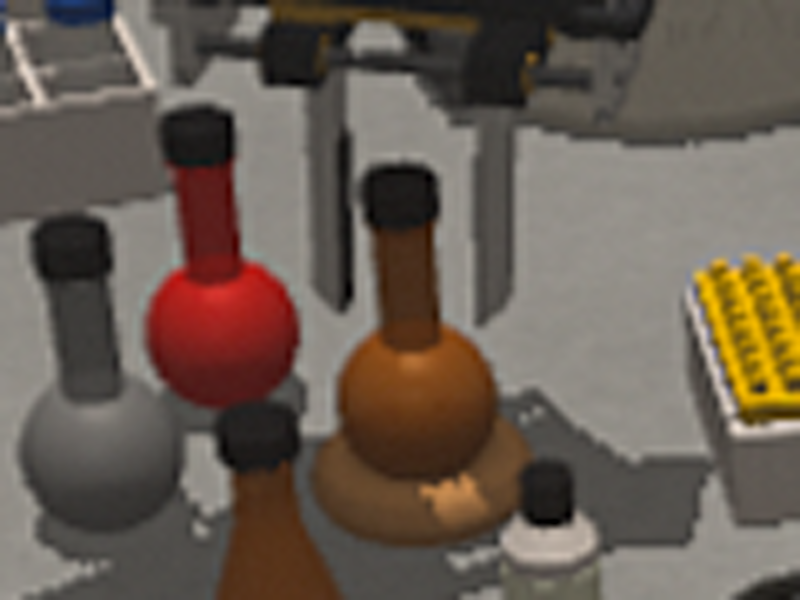

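>>> {"fn": "arm_command", "kwargs": {
  "steps": [
    [34,0,0,0,0],
    [28,0,0,0,0],
    [20,0,0,0,0],
    [0,0,0,0,0],
    [0,0,0,0,0],
    [0,0,0,0,0],
    [0,0,0,0,0]
  ],
  "squeeze": 30
}}

```text
time_s: 18.9
eef_pos: [0.5297, 0.2865, 0.0596]
tool_rot: [-2.658, -1.617, 0.095]
ft_force: [0.6, 0.5, -0.5]
gripper_width: 0.0294
```

>>> {"fn": "arm_command", "kwargs": {
  "steps": [
    [0,0,0,-0.3,0],
    [0,0,0,-0.5,0],
    [0,0,0,-0.5,0],
    [0,0,0,-0.5,0],
    [0,0,0,-0.5,0],
    [0,0,0,0,0]
  ]
}}

```text
time_s: 19.5
eef_pos: [0.5349, 0.2873, 0.1237]
tool_rot: [-2.659, -1.618, 0.091]
ft_force: [0.7, 0.3, -0.5]
gripper_width: 0.029
```

```bash
cat >> h.py <<'E'
def flask():
    "flask axis from side depth (amber/black points near the tool axis): stopper cap and bulb sphere fit"
    s=shot('side');W=cloud(s);st=manip.get_state();t=st['eef_pos'];R=Ro.from_rotvec(st['tool_rot']).as_matrix()
    hsv=cv2.cvtColor(s['pixels'],cv2.COLOR_BGR2HSV); am=(hsv[...,0]<20)&(hsv[...,1]>120)
    c=t-R[:,2]*.047-np.array([0,0,.056])
    g=am&(np.linalg.norm(W-c,axis=-1)<.045)&(W[...,2]<c[2]+.022); p=W[g]
    if len(p)<20: print('few',len(p)); return
    from scipy.optimize import least_squares
    f=least_squares(lambda q:np.linalg.norm(p-q,axis=1)-.032,c,loss='soft_l1',f_scale=.001).x
    n=am&(np.abs(W[...,2]-(c[2]+.045))<.01)&(np.linalg.norm(W[...,:2]-c[:2],axis=-1)<.03)
    nk=W[n].mean(0) if n.any() else None
    print('bulb',f.round(4),'n',len(p),'neck surface',nk); return f
E
python3 - <<'E'
from h import *
need(.564,-.0595,.23,-27.6); flask()
E
```

```text
t 19.5 pos [0.5349 0.2873 0.1237] jawyaw -27.4 tilt z [-0.0644 -0.0066 -0.9979] F [ 0.65  0.28 -0.52] w 0.029
now-frame shift [-11.93   7.18  -4.23] turn units 0.03 final-frame shift [-11.91   7.22  -4.23] joints [0.3  0.24 1.67 0.01 1.3  0.77]
bulb [0.5372 0.2886 0.1113] n 376 neck surface [0.53721227 0.27794392 0.15837651]
```

The opening reads 29 mm, not 24, so the pads caught the rim because the grasp is a few mm too high. I'll set the flask back and regrasp lower.

>>> {"fn": "arm_command", "kwargs": {
  "steps": [
    [0,0,0,0.4,0],
    [0,0,0,0.6,0],
    [0,0,0,0.6,0],
    [0,0,0,0.5,0],
    [0,0,0,0.2,0],
    [0,0,0,0.1,0],
    [0,0,0,0,0]
  ]
}}

```text
time_s: 20.25
eef_pos: [0.5302, 0.2879, 0.059]
tool_rot: [-2.657, -1.616, 0.093]
ft_force: [-0.8, -0.1, -0.7]
gripper_width: 0.0294
```

Run:
```python
from h import *
need(.5297,.2865,.0596,-27.6); flask()
```

```text
t 20.25 pos [0.5302 0.2879 0.059 ] jawyaw -27.5 tilt z [-0.0672 -0.005  -0.9977] F [-0.81 -0.08 -0.68] w 0.0294
now-frame shift [-0.06  0.01 -0.02] turn units 0.02 final-frame shift [-0.06  0.01 -0.02] joints [0.3  0.31 1.71 0.02 1.19 0.77]
bulb [0.5322 0.2869 0.0444] n 479 neck surface [0.5316467  0.27698146 0.09521454]
```

>>> {"fn": "arm_command", "kwargs": {
  "steps": [
    [45,0,0,0,0],
    [45,0,0,0,0],
    [45,0,0,0,0],
    [45,-0.04,0,0.2,0],
    [45,0,0,0.15,0],
    [45,0,0,0,0],
    [30,0,0,0,0],
    [24,0,0,0,0],
    [0,0,0,0,0],
    [0,0,0,0,0],
    [0,0,0,0,0],
    [0,0,0,0,0]
  ]
}}

```text
time_s: 21.5
eef_pos: [0.5278, 0.286, 0.0465]
tool_rot: [-2.657, -1.615, 0.098]
ft_force: [0.5, 0.2, -0.2]
gripper_width: 0.0292
```

Run:
```python
from h import *
need(.5297,.2865,.052,-27.6); flask()
```

```text
t 21.5 pos [0.5278 0.286  0.0465] jawyaw -27.5 tilt z [-0.0697 -0.0064 -0.9975] F [ 0.52  0.22 -0.24] w 0.0292
now-frame shift [ 0.04  0.05 -0.23] turn units 0.02 final-frame shift [ 0.04  0.05 -0.23] joints [0.3  0.32 1.72 0.02 1.17 0.77]
bulb [0.5305 0.2836 0.0336] n 449 neck surface [0.52852706 0.27727563 0.07962364]
```

Run:
```python
from h import *
s=shot('side');u,v=map(int,proj(s,[.53,.286,.1]))
c=cv2.resize(s['pixels'][v-30:v+30,u-40:u+40],(800,600),interpolation=cv2.INTER_CUBIC)
cv2.imwrite('pics/a6.png',c)
```

```text
(no output)
```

View pics/a6.png

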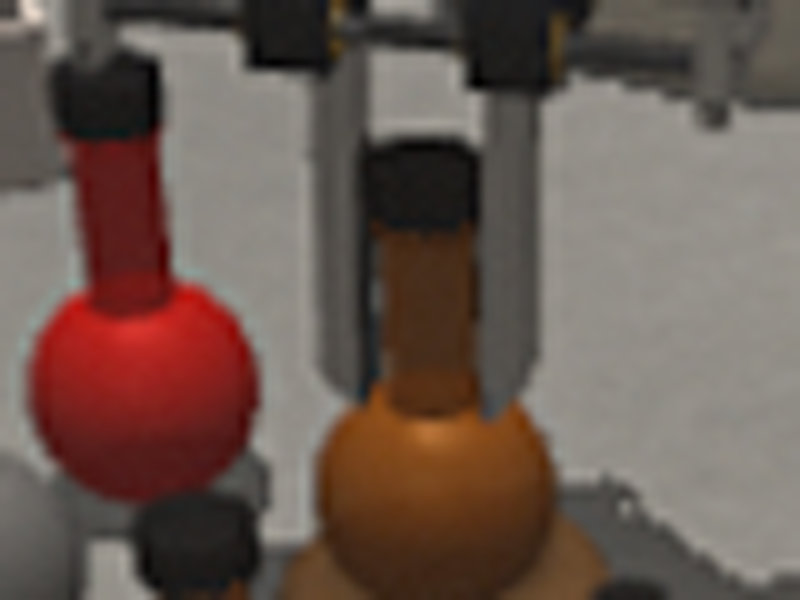

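The long finger faces reach the 30 mm stopper, and the tool's 0.07 rad lean towards -x (in the jaw plane) makes them catch it. I'll turn the jaws to world y so the lean is out of the jaw plane, then regrasp.

>>> {"fn": "arm_command", "kwargs": {
  "steps": [
    [50,0,0,0,0],
    [50,0,0,0,0],
    [50,0,0,-0.3,0],
    [50,0,0,-0.1,1],
    [50,0,0,0,1],
    [50,0,0,0,1],
    [50,0,0,0,1],
    [50,0,0,0,1],
    [50,0,0,0,1],
    [50,0,0,0,1]
  ]
}}

```text
time_s: 22.6
eef_pos: [0.5311, 0.2871, 0.0624]
tool_rot: [-3.091, -0.515, 0.101]
ft_force: [-0.3, -0.7, -0.0]
gripper_width: 0.0494
```

Run:
```python
from h import *
need(.528,.286,.054,-86)
```

```text
t 22.6 pos [0.5311 0.2871 0.0624] jawyaw -71.1 tilt z [-0.0643 -0.0043 -0.9979] F [-0.3  -0.67 -0.04] w 0.0494
now-frame shift [-0.11  0.01  0.34] turn units 2.48 final-frame shift [-0.1   0.03  0.34] joints [0.3  0.31 1.71 0.02 1.19 1.53]
```

>>> {"fn": "arm_command", "kwargs": {
  "steps": [
    [50,-0.05,0,0.1,1],
    [50,-0.05,0,0.15,1],
    [50,0,0,0,0.6],
    [50,0,0,0,0],
    [30,0,0,0,0],
    [24,0,0,0,0],
    [0,0,0,0,0],
    [0,0,0,0,0],
    [0,0,0,0,0],
    [0,0,0,0,0]
  ]
}}

```text
time_s: 23.6
eef_pos: [0.5303, 0.287, 0.0603]
tool_rot: [3.138, 0.077, -0.094]
ft_force: [-0.1, -0.5, 0.8]
gripper_width: 0.0293
```

Run:
```python
from h import *
need(.528,.286,.054,-86)
```

```text
t 23.6 pos [0.5303 0.287  0.0603] jawyaw -87.2 tilt z [-0.0595 -0.0028 -0.9982] F [-0.13 -0.55  0.83] w 0.0293
now-frame shift [-0.08  0.03  0.26] turn units -0.2 final-frame shift [-0.08  0.03  0.26] joints [0.3  0.3  1.72 0.02 1.18 1.82]
```

The reading is the same, so the flat faces clamp the stopper. It is part of the flask and the earlier lift held well, so I'll carry it like this.

>>> {"fn": "arm_command", "kwargs": {
  "steps": [
    [0,0,0,-0.3,0],
    [0,0,0,-0.6,0],
    [0,0,0,-0.8,0],
    [0,0,0,-0.8,0],
    [0,0,0,-0.8,0],
    [0,0,0,-0.8,0],
    [0,0,0,-0.8,0],
    [0,0,0,-0.8,0],
    [0,0,0,-0.8,0],
    [0,0,0,-0.5,0],
    [0,0,0,0,0],
    [0,0,0,0,0]
  ]
}}

```text
time_s: 24.8
eef_pos: [0.5414, 0.2877, 0.2524]
tool_rot: [-3.139, -0.079, 0.084]
ft_force: [-0.9, 0.7, -0.8]
gripper_width: 0.0293
```

Run:
```python
from h import *
flask();need(.564,-.0595,.235,-86)
```

```text
bulb [0.5428 0.2891 0.2389] n 481 neck surface [0.5349648  0.28098022 0.28946638]
t 24.85 pos [0.5415 0.2877 0.2523] jawyaw -87.1 tilt z [-0.0535 -0.001  -0.9986] F [ 0.41  0.14 -1.03] w 0.0293
now-frame shift [ 0.24 13.92  0.66] turn units -0.19 final-frame shift [-0.03 13.92  0.66] joints [0.3  0.14 1.54 0.01 1.51 1.82]
```

>>> {"fn": "arm_command", "kwargs": {
  "steps": [
    [0,0,0.4,0,0],
    [0,0,0.7,0,0],
    [0,0,0.9,0,0],
    [0,0,0.9,0,0],
    [0,0,0.9,0,0],
    [0,0,0.9,0,0],
    [0,0,0.9,0,0],
    [0,0,0.9,0,0],
    [0,0,0.9,0,0],
    [0,0,0.9,0,0],
    [0,0,0.9,0,0],
    [0,0,0.9,0,0]
  ]
}}

```text
time_s: 26.05
eef_pos: [0.5457, 0.0137, 0.2403]
tool_rot: [3.135, 0.073, -0.117]
ft_force: [0.7, 0.4, -1.8]
gripper_width: 0.0293
```

Run:
```python
from h import *
need(.5637,-.0623,.235,-86)
```

```text
t 26.05 pos [0.5457 0.0137 0.2403] jawyaw -87.3 tilt z [-0.0747 -0.0057 -0.9972] F [ 0.69  0.36 -1.78] w 0.0293
now-frame shift [0.59 3.07 0.17] turn units -0.22 final-frame shift [0.52 3.08 0.17] joints [-0.17  0.01  1.7  -0.02  1.5   1.35]
```

>>> {"fn": "arm_command", "kwargs": {
  "steps": [
    [0,0.1,0.7,0,0],
    [0,0.2,0.7,0,0],
    [0,0.15,0.7,0,0],
    [0,0.1,0.4,0,0],
    [0,0,0.2,0,0],
    [0,0,0,0,0],
    [0,0,0,0,0]
  ]
}}

```text
time_s: 26.75
eef_pos: [0.557, -0.0638, 0.2343]
tool_rot: [3.136, 0.059, -0.132]
ft_force: [-0.3, -0.3, -1.5]
gripper_width: 0.0293
```

Run:
```python
from h import *
need(.5637,-.0623,.21,-86);flask()
```

```text
t 26.75 pos [ 0.557  -0.0638  0.2343] jawyaw -87.8 tilt z [-0.0842 -0.0037 -0.9964] F [-0.34 -0.25 -1.52] w 0.0293
now-frame shift [ 0.35 -0.05  0.95] turn units -0.31 final-frame shift [ 0.35 -0.04  0.95] joints [-0.3   0.06  1.67 -0.03  1.5   1.24]
bulb [ 0.5578 -0.0626  0.2206] n 747 neck surface [ 0.55151046 -0.07022312  0.26948872]
```

>>> {"fn": "arm_command", "kwargs": {
  "steps": [
    [0,0.15,-0.04,0,0],
    [0,0.2,-0.04,0.2,0],
    [0,0.05,0,0.4,0],
    [0,0,0,0.4,0],
    [0,0,0,0.3,0],
    [0,0,0,0,0],
    [0,0,0,0,0]
  ]
}}

```text
time_s: 27.5
eef_pos: [0.5641, -0.0587, 0.197]
tool_rot: [3.137, 0.065, -0.136]
ft_force: [0.8, -0.9, -1.3]
gripper_width: 0.0293
```

Run:
```python
from h import *
need(.5637,-.0617,.1857,-86);flask()
```

```text
t 27.5 pos [ 0.5641 -0.0587  0.197 ] jawyaw -87.6 tilt z [-0.0862 -0.0032 -0.9963] F [ 0.78 -0.86 -1.31] w 0.0293
now-frame shift [0.02 0.12 0.45] turn units -0.27 final-frame shift [0.01 0.12 0.45] joints [-0.29  0.1   1.69 -0.03  1.43  1.25]
bulb [ 0.5647 -0.0575  0.183 ] n 690 neck surface [ 0.55897813 -0.06313336  0.23305796]
```

>>> {"fn": "arm_command", "kwargs": {
  "steps": [
    [0,0.02,0.1,0.1,0],
    [0,0,0.03,0.2,0],
    [0,0,0,0.15,0],
    [0,0,0,0,0]
  ]
}}

```text
time_s: 27.95
eef_pos: [0.5654, -0.0626, 0.1876]
tool_rot: [3.136, 0.064, -0.128]
ft_force: [-0.2, 1.2, 3.1]
gripper_width: 0.0293
```

Run:
```python
from h import *
need(.5637,-.0617,.1857,-86);flask()
```

```text
t 27.95 pos [ 0.5654 -0.0626  0.1876] jawyaw -87.6 tilt z [-0.0814 -0.0036 -0.9967] F [-0.19  1.19  3.09] w 0.0293
now-frame shift [-0.06 -0.04  0.08] turn units -0.27 final-frame shift [-0.06 -0.04  0.08] joints [-0.29  0.11  1.7  -0.03  1.41  1.24]
bulb [ 0.5656 -0.0614  0.1738] n 699 neck surface [ 0.55987312 -0.06915216  0.22459962]
```

>>> {"fn": "arm_command", "kwargs": {
  "steps": [
    [0,0,-0.02,0.12,0],
    [0,0,0,0.12,0],
    [0,0,0,0.12,0],
    [0,0,0,0.12,0]
  ]
}}

```text
time_s: 28.4
eef_pos: [0.5671, -0.0623, 0.1801]
tool_rot: [3.135, 0.065, -0.116]
ft_force: [-0.4, 1.4, 9.5]
gripper_width: 0.0296
```

Run:
```python
from h import *
need(.565,-.062,.177,-86);flask()
```

```text
t 28.4 pos [ 0.5671 -0.0623  0.1801] jawyaw -87.6 tilt z [-0.074  -0.0053 -0.9972] F [-0.37  1.42  9.54] w 0.0296
now-frame shift [-0.07 -0.01  0.13] turn units -0.27 final-frame shift [-0.07 -0.02  0.13] joints [-0.29  0.11  1.71 -0.03  1.39  1.24]
bulb [ 0.5659 -0.0613  0.1665] n 679 neck surface [ 0.56084078 -0.06772163  0.21635388]
```

```bash
cat >> h.py <<'E'
def head():
    s=shot('side');W=cloud(s)
    for z0 in(.174,.164):
        m=(np.linalg.norm(W[...,:2]-[.5355,-.118],axis=-1)<.012)&(W[...,2]>z0-.006)&(W[...,2]<z0+.006); print('cap near',z0,m.sum(),W[m].mean(0).round(4) if m.any() else '')
    m=(np.linalg.norm(W[...,:2]-[.5355,-.118],axis=-1)<.015)&(W[...,2]>.10);p=W[m];print('top z',np.sort(p[:,2])[-25::4].round(4))
    return s
E
python3 - <<'E'
from h import *
s=head();need(.565,-.062,.177,-86)
u,v=map(int,proj(s,[.555,-.08,.18]))
c=cv2.resize(s['pixels'][v-60:v+60,u-80:u+80],(800,600),interpolation=cv2.INTER_CUBIC)
cv2.imwrite('pics/a7.png',c)
E
```

```text
cap near 0.174 1 [ 0.5302 -0.1142  0.1684]
cap near 0.164 57 [ 0.535  -0.1187  0.1642]
top z [0.5231 0.5269 0.5295 0.5338 0.5366 0.5379 0.5406]
t 28.5 pos [ 0.567  -0.0622  0.18  ] jawyaw -87.6 tilt z [-0.0742 -0.0053 -0.9972] F [0.33 1.44 7.8 ] w 0.0294
now-frame shift [-0.07 -0.01  0.13] turn units -0.27 final-frame shift [-0.07 -0.01  0.13] joints [-0.29  0.11  1.71 -0.03  1.39  1.24]
```

View pics/a7.png

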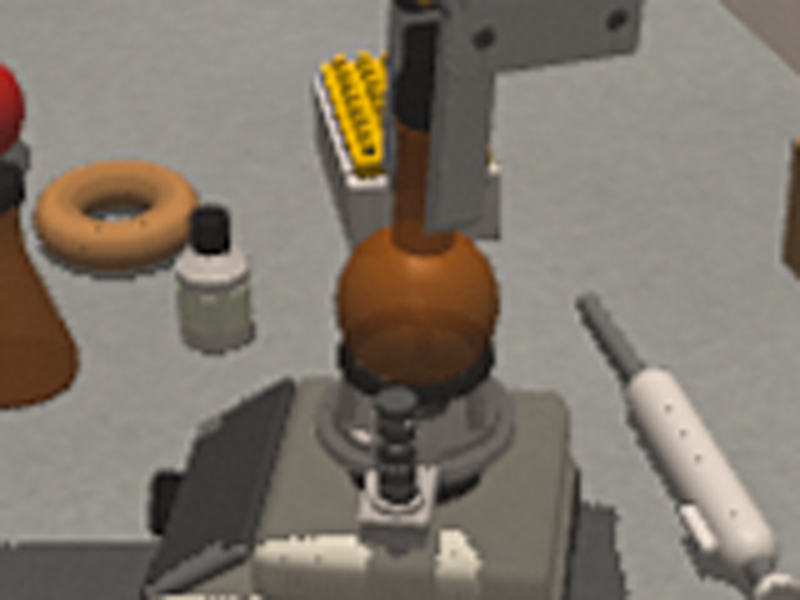

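>>> {"fn": "arm_command", "kwargs": {
  "steps": [
    [0,0,0,0.13,0],
    [0,0,0,0.08,0],
    [0,0,0,0.04,0]
  ]
}}

```text
time_s: 28.8
eef_pos: [0.5688, -0.0622, 0.1787]
tool_rot: [3.134, 0.065, -0.107]
ft_force: [-2.1, 1.9, 8.8]
gripper_width: 0.0294
```

Run:
```python
from h import *
flask();need(.565,-.062,.177,-86)
s=shot('side');W=cloud(s);m=(np.linalg.norm(W[...,:2]-[.5355,-.118],axis=-1)<.012)&(W[...,2]>.13)&(W[...,2]<.19)
print('pin top',np.sort(W[m][:,2])[-6:].round(4),'was .1757-.177')
for i in range(3): shot('side'); print(manip.get_state()['ft_force'].round(1),manip.get_state()['eef_pos'].round(4))
```

```text
bulb [ 0.5662 -0.0611  0.1652] n 674 neck surface [ 0.56222504 -0.06925516  0.2149904 ]
t 28.85 pos [ 0.5689 -0.0621  0.1789] jawyaw -87.6 tilt z [-0.0678 -0.0062 -0.9977] F [-0.4   2.41  8.41] w 0.0292
now-frame shift [-0.15 -0.01  0.09] turn units -0.27 final-frame shift [-0.15 -0.02  0.09] joints [-0.29  0.11  1.71 -0.03  1.38  1.24]
pin top [0.1658 0.1662 0.1664 0.167  0.1671 0.1672] was .1757-.177
[-0.9  2.6  8.4] [ 0.5688 -0.0621  0.1788]
[-1.8  2.5  8.9] [ 0.5688 -0.0621  0.1788]
[-0.7  1.6  9.2] [ 0.5688 -0.0621  0.1788]
```

Run:
```python
from h import *
for i in range(12): shot('side')
s=shot('side');W=cloud(s);m=(np.linalg.norm(W[...,:2]-[.5355,-.118],axis=-1)<.012)&(W[...,2]>.13)&(W[...,2]<.19)
print('pin top',np.sort(W[m][:,2])[-6:].round(4)); flask(); need(.565,-.062,.177,-86)
print(manip.hand_in())
```

```text
pin top [0.1656 0.1657 0.1662 0.1665 0.1666 0.1676]
bulb [ 0.5662 -0.0611  0.1653] n 683 neck surface [ 0.56204754 -0.07013913  0.2142743 ]
t 29.75 pos [ 0.5688 -0.0621  0.1788] jawyaw -87.6 tilt z [-0.0679 -0.0061 -0.9977] F [-0.79  1.39  8.79] w 0.0297
now-frame shift [-0.15 -0.01  0.08] turn units -0.27 final-frame shift [-0.15 -0.02  0.08] joints [-0.29  0.11  1.71 -0.03  1.38  1.24]
the job is handed in; nothing more can be done
None
```

The lock pin is home in the cradle's ear and released. I then set the flask in the cradle's ring, pressed it down and handed the job in at about 29.8 s with it still held. No verdict came back.

**Last checks:**
- **Pin:** after release its top measured about 174 mm high, as expected for the pin fully home. With the flask pressed down it sits 9.5–10 mm lower, so the head is past the 7 mm switch point and short of its 12 mm stop.
- **Push:** about 8.8 N upward on the tool, steady for about a second before hand-in; the arm did not move.
- **Flask:** the bulb measured at (0.566, -0.061, 0.165), about 1 mm sideways from the ring centre. By the tool's lean it is within about 0.03 rad of upright; I did not measure its lean directly.
- **Other things on the bench:** nothing looked moved in the last picture, but it did not show all of them and I did not measure them.

**What disagreed:**
- **Tool height:** the reported TCP is about 28 mm below the fingertips seen in the camera. I went by the camera, and no contact where the reading put the tip inside the holder confirmed it.
- **Grip:** the opening is 29 mm, not the 24 mm of the neck. The fingers hold the flask by its stopper or rim; two regrasps, one lower and one with the jaws turned, did not change that.
- **Lean:** the tool drifted to as much as 0.09 rad off vertical during the moves and ended at about 0.07.
- **Head travel:** the bulb's own height gave a little less travel (about 7–9 mm) than the pin top did.

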